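# Part a plaster press mould with a wedge

### The arm

A 7-joint arm with a two-finger parallel gripper is mounted at the origin on the work surface. World frame = base frame: x ahead of the robot, y to its left, z up, the work surface at z = 0. Lengths are in m, angles in rad, forces in N, time in s.
With the tool pointing down it reaches from about 0.4 to 0.85 m from the base axis. Payload 10.4 kg.
Tool frame: the origin (TCP) lies on the centre line of the jaws, within the pads' length; the fingertips stand 11 mm ahead of it and the grasp point (between the pads) lies 8 mm behind it; z points along the fingers, y is the line along which they close (so a half turn about z gives the same grasp; the last joint's range is limited). The gripper opens to 87 mm and grips with 3 to 60 N. Pads are 19 mm wide; open, the fingers measure 117 mm over their backs; the gripper's body (75 mm by 190 mm) begins 51 mm behind the grasp point.
Start: joints at [1.193, 0.332, -0.065, 1.46, 0.022, 1.35, -0.088], TCP at [0.217, -0.586, 0.234] pointing down, gripper open.
Joint ranges: [-2.6, 2.6], [-0.5, 2.12], [-1.47, 1.34], [0.16, 2.42], [-1.27, 4.41], [0.06, 2.06], [-2.6, 2.6]. Speed limits (rad/s): [2.22, 2.22, 2.79, 2.79, 3.14, 3.14, 3.14].

### API

Orientations are given as a unit quaternion [x, y, z, w].
In Python, from bench import r gives the robot as it stands.
- The arm moves only by the shell command python3 -m pendant 'ROWS' [OPENING] [FORCE]. ROWS is JSON, a list of rows, each a list of 4 numbers: the shift along the tool's x, y, z in m, then the turn about the tool's z in rad. A call has 1 to 8 rows; each row shifts and turns the commanded pose from where the row before left it, along the tool's axes as they then stand; what a row does not reach is not made up. A row lasts 1/12 s, in which the tool goes at most 41.7 mm and 7.16 degrees, less where a joint would pass 70% of its speed; a pose out of reach is approached as far as the arm can. A call with a gripper value outside its range is refused whole. OPENING is the opening, from 0 (shut) to 1 (fully open), set as the call begins (- or left out, the last holds). The fingers move at their own pace and stop on an object; FORCE is the grip in N (left out, the last holds). Time passes only in rows, so rows that do not move let the fingers close. It gives the time, the measured TCP pose, the force, the opening and the grip force at its end, in the units of the state.
- r.read_state(): the state, without advancing time (a new reading comes with each control period).
- r.camera(name): name is "scene" or "top" or "wrist"; returns a dict with "img" (384x512x3 uint8, red, green, blue), "camera_matrix" (3x3 intrinsics, pixels), "xyz" and "attitude" of the camera in the world. Camera axes: x right, y down, z forward; pixel columns grow to the right and rows downward; lengths in m; the calibration is good to about 2 mm. A picture is of the moment at which its call begins. There is no depth.
- r.close_job(): hands the job in; it is judged then, once.
Trained networks look in the newest picture that a camera, given by its name, has taken for a name from the list of things; names that differ only in an ending like _2 or _b are one class to them, and where a whole thing is asked for, a point or a joint stands for the part that bears it (a point fixed in the world has none). Each returns a list of dicts, best first, with "score" (0 to 1); they miss things now and then, are a little off and sometimes report something else, mostly with a low value. They report only what shows in the picture. A call takes as long as a camera call.
- r.outline_of(thing, camera): "mask" (384x512 bool, what is visible of it) and "bbox" ([centre column, centre row, width, height] in pixels, round what is visible of it).
The state is a dict: "time": time; "joint_positions": joint angles; "joint_vel": joint speeds; "joint_torque": joint torques, N m; "ee_pos": TCP position; "eef_rot": TCP orientation; "ft_force": force on the tool from outside, world axes, zero at the start; "torque": the same for the moment, N m; "width": finger opening in m; "grip_force": force on a finger pad.
Only numpy, scipy, OpenCV 4.12 (cv2) and the standard library are available. Lean on these libraries where they do the work, as an engineer would, in place of code of your own. Each camera call takes 0.05 s, during which the arm holds its last target. There are 200 camera calls.

### The job

The plaster press mould on the casting board is ready to be parted: lift the kiln brick off its top and set it down flat on the bench (lowered, not dropped), then pick up the wooden wedge and push its thin end into the pry slot at the seam until the top half has just come up, about 5 mm at the slotted edge, its far edge staying on its keys. Finish there, still gripping the wedge in the slot so that the top half rests on the wedge and not on the fingers or the arm. Leave the other things on the bench where they are.

Things in the scene. Friction and masses are not known exactly. Their poses are not given: they have to be found in the camera images.
- mould_base: Lower half of the white plaster mould, 160 (x) by 130 mm (y), upper face 55 mm above the bench. Fixed, between 22 mm battens (none at the slotted end) on a 15 mm plywood board, x -95 to 115, y -85 to 85 mm. Origin: centre of the mould's outline, at bench level. x runs from the slotted end to the far end, the way the wedge is pushed; z up.
- mould_top: Upper half of the mould, loose, 160 x 130 x 34 mm, 0.5 to 0.8 kg. Two 6.5 mm high keys of the lower half (58 mm to the far end, 45 mm either side) stand in its underside with 1.5 mm play. Origin: centre of its underside, 55 mm above the bench when shut; axes as mould_base. A wedge in the slot tips it up about its far edge; the push takes a few newtons.
- slot (a point): Middle of the mouth of the pry slot, on its floor (the lower half's upper face): 55 mm above the bench, at mould_base x -80 mm, y 0. Axes as mould_base. The slot is cut into the underside of the upper half: 44 mm wide, 8 mm high, 46 mm deep, open only to the slotted end.
- lip (a point): Middle of the upper edge of the pry slot's mouth, on the upper half: 8 mm above slot when shut. How far it has risen above that 8 mm is the lift (about 5 mm wanted).
- wedge: Brown wooden wedge lying flat, 90 mm long (x), 30 mm wide (y), 45 g; flat underside, top sloping from 34 mm high at the butt (-x) to 3 mm at the thin end (+x), 3.5 mm per 10 mm. Origin: centre of its underside. Grip it across its width about 20 mm from the origin towards the butt, where it is 26 mm high. About 29 mm of it in the slot give 5 mm of lift.
- wedge_tip (a point): Middle of the thin end of the wedge, on its underside, 45 mm along x from the wedge's origin.
- brick: Buff kiln brick used as a weight, lying on the mould's top: 114 mm long (its x), 57 mm wide (its y), 64 mm high, 0.6 to 0.95 kg. Origin: centre of its underside. The bench to the left (+y) of the mould, 0.40 to 0.58 m ahead of the robot and 0.32 to 0.46 m to its left, is kept clear as far as the casting board does not reach there.
- block: Bystander: plain rectangular wooden block 75 by 38 by 30 mm, loose on the bench. Origin: centre of its underside.
- rib: Bystander: dark wooden throwing rib, oval, 100 by 52 by 6 mm, lying loose. Origin: centre of its underside.
- prop: Bystander: short hollow kiln prop, 42 mm diameter, 38 mm high, standing loose. Origin: centre of its underside.
- bowl: Bystander: unglazed bowl, 100 mm diameter, 48 mm high, loose. Origin: centre of its underside.
- jar: Bystander: grey jar with white cap, 68 mm diameter, 85 mm high, loose. Origin: centre of its underside.
- square: Bystander: steel square lying loose, 4 mm thick, one arm 150 mm along its x, the other reaching 100 mm to +y at its +x end. Origin: middle of the long arm, underneath.
- brush: Bystander: brush 160 mm long, lying loose along its x. Origin: about its middle, underneath.

How it is judged:
On the way, in this order (a step that is already met when the one before it is completed fails the run):
1. the brick is lowered to the bench in the gripper (its underside within 12 mm of the bench while still held) (height (world z) of brick below 0.012 m and contact force between the fingers and brick above 1 N and z of lip in the frame of mould_base below 0.066 m), for 0.05 s.
2. the brick lies flat on the bench, let go, with the mould still shut (height (world z) of brick below 0.006 m and angle between brick's own z axis and vertical below 0.06 rad and contact force between each of the arm, the fingers and brick below 0.1 N and z of lip in the frame of mould_base below 0.066 m), for 0.2 s.
3. the wedge, held in the fingers, has its thin end in the pry slot while the mould is still shut (x of wedge_tip in the frame of slot above 0.002 m and z of wedge_tip in the frame of slot between -0.004 and 0.008 m and y of wedge_tip in the frame of slot between -0.02 and 0.02 m and contact force between the fingers and wedge above 1 N and z of lip in the frame of slot below 0.0105 m), for 0.04 s.
At the end, for the whole second after the job is handed in: Slotted edge of the top half up 3 to 8.5 mm, at rest on the wedge (tip 10 mm or more in the slot, still gripped, over 2 N); arm and fingers off the top half, its far edge on the lower half, within 6 mm and 0.06 rad of its place; brick flat on the bench, let go, at rest (z of lip in the frame of slot between 0.011 and 0.0165 m and contact force between wedge and mould_top above 0.5 N and contact force between the fingers and wedge above 2 N and x of wedge_tip in the frame of slot above 0.01 m and contact force between each of the fingers, the arm and mould_top below 0.3 N and x of mould_top in the frame of mould_base between -0.006 and 0.006 m and y of mould_top in the frame of mould_base between -0.006 and 0.006 m and angle between the y axis of mould_top and the y axis of mould_base, either way round below 0.06 rad and contact force between mould_top and mould_base above 0.3 N and linear speed of each of mould_top, brick below 0.01 m/s and height (world z) of brick below 0.006 m and angle between brick's own z axis and vertical below 0.06 rad and contact force between each of the arm, the fingers and brick below 0.1 N); the arm keeps its last pose, push and grip.
It fails at once if the top half thrown up: its slotted edge more than 14 mm above the shut position (z of lip in the frame of slot above 0.022 m).
It fails at once if the top half knocked out of place by more than 15 mm (distance of mould_top from where it was at the start of the episode above 0.015 m).
It fails at once if a bystander moved by more than 30 mm (distance of any of block, rib, prop, bowl, jar, square, brush from where it was at the start of the episode above 0.03 m).
It also fails if it takes over 61 s, if anything falls off the work surface, if the arm or the gripper's body presses on something with over 40 N, if the wrist force passes 120 N, or if a joint passes its speed limit or range.

## Working session

There is one attempt and no reset: what is moved stays moved. The work goes in short steps, Python scripts to look and compute and a shell command to move; the robot and the scene stay as the last step left them, time stands still between calls to the robot, and variables do not carry over. Pictures are saved under pics/ and viewed, at most 10 in all, crops included, and the job is handed in when it is done.

```bash
mkdir -p pics; ls; cat > h.py <<'E'
import numpy as np, cv2
from bench import r
from scipy.spatial.transform import Rotation as R
def cam(n):
    c=r.camera(n); return c
def rot(c):
    a=np.array(c["attitude"],float)
    return a if a.shape==(3,3) else R.from_quat(a).as_matrix()
def ray(c,uv,z):
    K=np.array(c["camera_matrix"]); d=rot(c)@np.linalg.solve(K,[uv[0],uv[1],1.]); o=np.array(c["xyz"])
    return o+d*(z-o[2])/d[2]
def proj(c,P):
    q=rot(c).T@(np.array(P)-np.array(c["xyz"])); u=np.array(c["camera_matrix"])@q; return u[:2]/u[2]
def save(c,n): cv2.imwrite("pics/"+n,c["img"][:,:,::-1])
E
python3 - <<'E'
from h import *
for n in ["top","scene"]:
    c=cam(n); save(c,n+"0.png"); print(n,c["xyz"],c["attitude"],np.array(c["camera_matrix"]).tolist())
    for t in ["mould_base","mould_top","wedge","brick","block","jar","bowl","prop","rib","square","brush"]:
        o=r.outline_of(t,n)
        for d in o[:2]:
            m=d["mask"].astype(np.uint8); p=np.argwhere(m)[:,::-1].astype(np.float32)
            if len(p)<5: continue
            b=cv2.minAreaRect(p); print(t,round(d["score"],2),np.round(d["bbox"]),[np.round(x,1) for x in b], np.round(ray(c,b[0],0),3) if n=="top" else "")
print(r.read_state())
E
```

```text
pics
top [ 0.53144546 -0.00494251  1.39262443] [-0.69721364  0.7162852  -0.01848232  0.02206956] [[448.7199079702677, 0.0, 258.7706020827938], [0.0, 448.7199079702677, 188.15189126944338], [0.0, 0.0, 1.0]]
mould_base 0.68 [221. 213.  82.  80.] [array([217.9, 212.2]), array([56.1, 69. ]), np.float64(64.3)] [0.54 0.13 0.  ]
mould_top 0.81 [222. 210.  68.  63.] [array([218.9, 210.8]), array([45.7, 56. ]), np.float64(64.2)] [0.545 0.127 0.   ]
mould_top 0.37 [375. 221.  35.  12.] [array([374.1, 220.1]), array([31.6, 10. ]), np.float64(9.5)] [ 0.503 -0.353  0.   ]
wedge 0.58 [375. 221.  34.  13.] [array([373.2, 219.7]), array([30.7,  9.1]), np.float64(8.1)] [ 0.504 -0.35   0.   ]
brick 0.97 [211. 216.  42.  33.] [array([211.8, 216.4]), array([20.4, 42.3]), np.float64(75.5)] [0.528 0.149 0.   ]
block 0.69 [328. 237.  28.  18.] [array([328.4, 235.7]), array([12.9, 26.5]), np.float64(78.7)] [ 0.459 -0.21   0.   ]
jar 0.6 [284. 133.  21.  26.] [array([281.5, 132. ]), array([22., 21.]), np.float64(90.0)] [ 0.786 -0.075  0.   ]
jar 0.28 [220. 213.  68.  65.] [array([218.8, 211.1]), array([45. ,
[... 2407 characters left out ...]
t_positions': array([ 1.19340859,  0.33216693, -0.06467767,  1.46010673,  0.02159996,
        1.34988927, -0.08849087]), 'joint_vel': array([ 0.00013825,  0.00022629, -0.00097481, -0.00185027, -0.00102996,
        0.0007732 , -0.00254963]), 'joint_torque': array([ 8.57042437e-07, -6.23051119e+01,  2.46988056e-02, -3.90110922e+01,
       -6.11055898e-02,  3.19611188e-02,  2.59281855e-06]), 'ee_pos': array([ 0.21713209, -0.58609465,  0.23359292]), 'eef_rot': array([9.84307683e-01, 1.76460709e-01, 1.73780113e-05, 5.96749337e-05]), 'ft_force': array([ 0.33195823,  0.13666987, -0.46154204]), 'torque': array([-0.00442798, -0.01240732, -0.02816797]), 'grip_force': 0.0, 'width': 0.08670424587060753}
```

```bash
python3 - <<'E'
import cv2
a=cv2.imread("pics/top0.png")[100:290,90:430]
cv2.imwrite("pics/top0b.png",cv2.resize(a,(800,447),interpolation=cv2.INTER_CUBIC))
E
```

```text
(no output)
```

View pics/top0b.png

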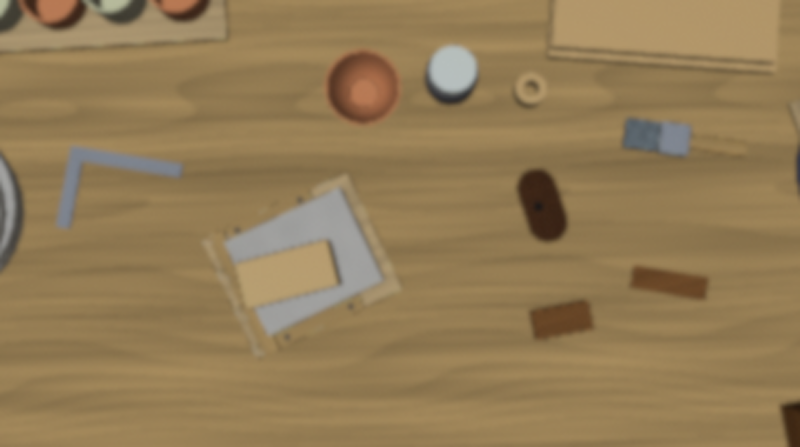

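The top view shows the mould with the brick at crop px (290,260). The wedge is at (670,283), the block at (560,320) and the rib at (542,205), with the bowl and jar above them. The slot end and the wedge's thin end are unclear from here. I'll go over the wedge and look from close by.

```bash
python3 -m pendant '[[0.041,-0.014,0,0],[0.041,-0.014,0,0],[0.041,-0.014,0,0],[0.041,-0.014,0,0],[0.041,-0.014,0,0],[0.041,-0.014,0,0],[0.041,-0.014,0,0],[0.041,-0.014,0,0]]' 1
python3 -m pendant '[[0,0,0,-0.12],[0,0,0,-0.12],[0,0,0,-0.12],[0,0,0,-0.12],[0,0,0,-0.12],[0,0,0,-0.12],[0,0,0,-0.12],[0,0,0,-0.12]]'
python3 -m pendant '[[0,0,0,-0.1],[0,0,0,0],[0,0,0,0]]'
python3 - <<'E'
from h import *
c=cam("wrist"); save(c,"w1.png"); print(c["xyz"],rot(c).round(3).tolist())
for d in r.outline_of("wedge","wrist")[:2]:
    p=np.argwhere(d["mask"])[:,::-1].astype(np.float32); b=cv2.minAreaRect(p); q=cv2.boxPoints(b)
    print(d["score"],d["bbox"],[ray(c,x,0.0).round(4) for x in q],[ray(c,x,0.034).round(4) for x in q],q)
E
```

```text
time: 1.87
ee_pos: [0.4768, -0.374, 0.2339]
eef_rot: [0.984, 0.176, 0.0, 0.0]
ft_force: [0.3, -0.9, 0.0]
width: 0.087
grip_force: 0.0
time: 2.53
ee_pos: [0.4755, -0.3755, 0.2336]
eef_rot: [0.79, 0.613, -0.0, 0.0]
ft_force: [0.2, 0.5, -0.2]
width: 0.0869
grip_force: 0.0
time: 2.78
ee_pos: [0.4755, -0.3755, 0.2336]
eef_rot: [0.761, 0.649, 0.0, 0.0]
ft_force: [-0.4, -0.2, 0.6]
width: 0.087
grip_force: 0.0
[ 0.48925168 -0.30170949  0.38546158] [[0.987, -0.153, -0.043], [-0.159, -0.95, -0.267], [0.0, 0.271, -0.963]]
0.95 [270.5, 146.0, 26.8, 75.0] [array([ 0.4798, -0.3965,  0.    ]), array([ 0.4984, -0.298 ,  0.    ]), array([ 0.5317, -0.3044,  0.    ]), array([ 0.5156, -0.4035,  0.    ])] [array([ 0.4807, -0.3881,  0.034 ]), array([ 0.4976, -0.2983,  0.034 ]), array([ 0.528 , -0.3042,  0.034 ]), array([ 0.5133, -0.3945,  0.034 ])] [[256.53363 180.92291]
 [258.79218 108.64975]
 [283.98633 109.43707]
 [281.72778 181.71024]]
```

View pics/w1.png

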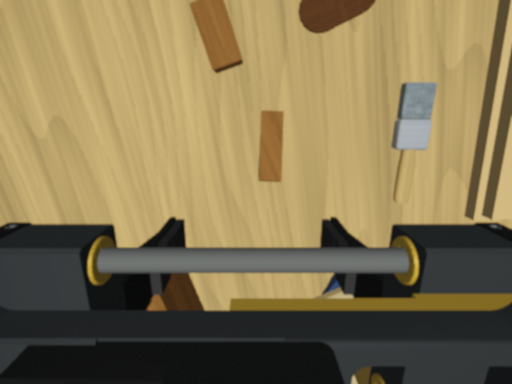

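The wrist view shows the wedge upright at px (256-284, 109-182). Its thin end isn't obvious, so I'll test the width at each end, using the fact that the butt is closer to the camera.

```bash
python3 - <<'E'
from h import *
c=cam("wrist"); m=r.outline_of("wedge","wrist")[0]["mask"]
for v in range(112,180,8):
    u=np.where(m[v])[0]; 
    print(v,u[0],u[-1],[round(float(np.linalg.norm(ray(c,(u[-1]+.5,v),z)-ray(c,(u[0]-.5,v),z)))*1e3,1) for z in (0.003,0.018,0.034)], c["img"][v,(u[0]+u[-1])//2])
a=c["img"][95:195,230:310,::-1]; s=cam("scene")["img"][125:185,120:200,::-1]
cv2.imwrite("pics/w1b.png",np.hstack([cv2.resize(a,(440,550),interpolation=cv2.INTER_CUBIC),cv2.resize(cv2.resize(s,(360,270),interpolation=cv2.INTER_CUBIC),(360,550))]))
E
```

```text
112 261 281 [28.1, 27.0, 25.9] [143 102  52]
120 261 281 [28.4, 27.3, 26.1] [142 100  49]
128 260 282 [31.3, 30.1, 28.8] [151 107  53]
136 260 282 [31.5, 30.3, 29.0] [150 106  52]
144 260 281 [30.4, 29.2, 27.9] [154 109  54]
152 259 281 [32.0, 30.8, 29.4] [155 109  54]
160 259 280 [30.9, 29.7, 28.4] [145 102  51]
168 259 281 [32.6, 31.3, 29.9] [147 103  51]
176 258 280 [32.8, 31.5, 30.2] [153 109  54]
```

View pics/w1b.png

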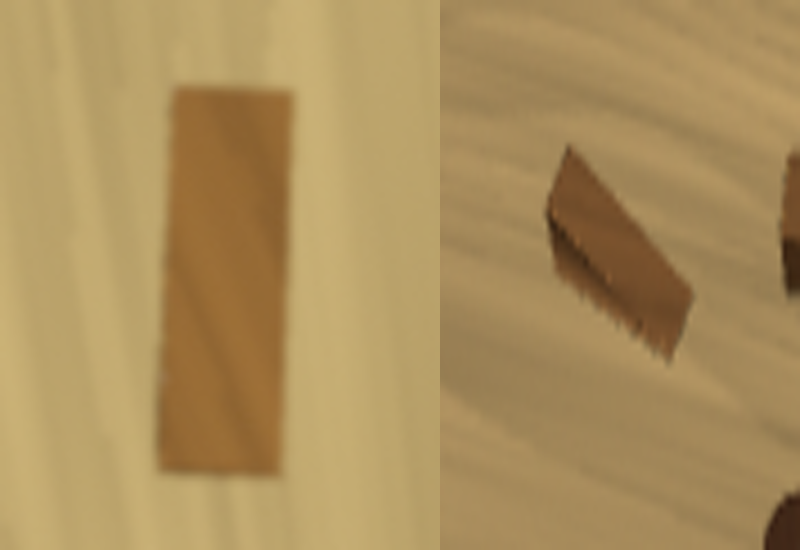

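The scene crop (right) shows the wedge's thick, dark-faced end at its left, so the thin end points to +y. The wedge yaw is about 79° with its origin near (0.506, -0.346). Next I'll look at the brick and mould from close by.

```bash
python3 -m pendant '[[0.04,-0.003,-0.006,0],[0.04,-0.003,-0.006,0],[0.04,-0.003,-0.006,0],[0.04,-0.003,-0.006,0],[0.04,-0.003,-0.006,0],[0.04,-0.003,-0.006,0],[0.04,-0.003,-0.006,0],[0.04,-0.003,-0.006,0]]' >/dev/null
python3 -m pendant '[[0.04,-0.003,-0.006,0],[0.04,-0.003,-0.006,0],[0.035,-0.003,-0.006,0],[0,0,0,-0.105],[0,0,0,-0.105],[0,0,0,-0.105],[0,0,0,-0.105],[0,0,0,0]]'
python3 -m pendant '[[0,0,0,0],[0,0,0,0]]'
python3 - <<'E'
from h import *
c=cam("wrist"); save(c,"w2.png"); print(c["xyz"],rot(c).round(3).tolist())
for t,z in (("brick",.153),("mould_top",.089)):
  for d in r.outline_of(t,"wrist")[:1]:
    p=np.argwhere(d["mask"])[:,::-1].astype(np.float32); q=cv2.boxPoints(cv2.minAreaRect(p))
    print(t,d["score"],[ray(c,x,z)[:2].round(4) for x in q],q.round())
c=cam("top")
for t,z in (("brick",.153),("mould_top",.089)):
  for d in r.outline_of(t,"top")[:1]:
    p=np.argwhere(d["mask"])[:,::-1].astype(np.float32); q=cv2.boxPoints(cv2.minAreaRect(p))
    print(t,d["score"],[ray(c,x,z)[:2].round(4) for x in q],q.round())
E
```

```text
time: 4.37
ee_pos: [0.5105, 0.0595, 0.2996]
eef_rot: [0.606, 0.795, 0.0, 0.0]
ft_force: [-0.0, -0.1, -0.3]
width: 0.0867
grip_force: 0.0
time: 4.53
ee_pos: [0.5105, 0.0593, 0.2996]
eef_rot: [0.609, 0.793, 0.0, 0.0]
ft_force: [-0.1, 0.2, 0.1]
width: 0.0866
grip_force: 0.0
[0.49337035 0.13165664 0.45147157] [[0.966, 0.247, 0.07], [0.257, -0.93, -0.262], [0.001, 0.271, -0.963]]
brick 0.56 [array([0.5144, 0.073 ]), array([0.4882, 0.1837]), array([0.5442, 0.1968]), array([0.5768, 0.0874])] [[257. 171.]
 [261.  59.]
 [319.  61.]
 [315. 173.]]
mould_top 0.91 [array([0.4541, 0.1673]), array([0.5713, 0.2178]), array([0.6485, 0.0792]), array([0.5176, 0.0199])] [[229.  75.]
 [333.  58.]
 [353. 182.]
 [249. 198.]]
mould_top 0.56 [array([0.5691, 0.2147]), array([0.5931, 0.1581]), array([0.5691, 0.1478]), array([0.5452, 0.2044])] [[186. 203.]
 [205. 194.]
 [209. 202.]
 [189. 211.]]
```

View pics/w2.png

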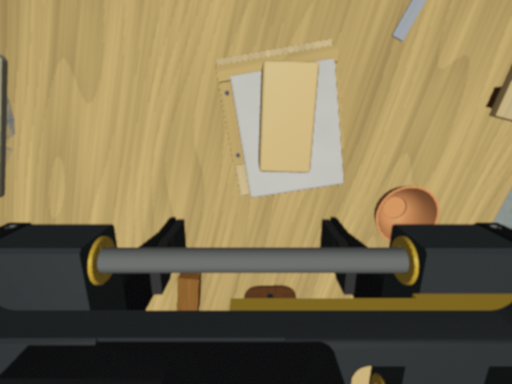

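The close view shows the slotted end at the bottom (px 251,196 to 343,182, no batten) and the far batten at the top. The brick spans (257-319, 59-173) at yaw 105°, and the tool is already aligned with it. Next is the brick grasp.

```bash
python3 -m pendant '[[0.0335,0.0195,0,0],[0.0335,0.0195,0,0],[0,0,0.035,0],[0,0,0.035,0],[0,0,0.035,0],[0,0,0.03,0],[0,0,0.02,0],[0,0,0.015,0]]' 1 45
python3 -m pendant '[[0,0,0.0125,0],[0,0,0,0],[0,0,0,0]]'
python3 -m pendant '[[0,0,0,0],[0,0,0,0],[0,0,0,0],[0,0,0,0],[0,0,0,0],[0,0,0,0]]' 0 45
```

```text
time: 5.5
ee_pos: [0.5297, 0.1338, 0.1271]
eef_rot: [0.608, 0.794, -0.001, -0.001]
ft_force: [-0.0, 0.5, -0.2]
width: 0.0872
grip_force: 0.0
time: 5.75
ee_pos: [0.5307, 0.1343, 0.1171]
eef_rot: [0.608, 0.794, -0.0, -0.0]
ft_force: [-0.2, 0.1, 0.7]
width: 0.0871
grip_force: 0.0
time: 6.25
ee_pos: [0.5303, 0.134, 0.1172]
eef_rot: [0.608, 0.794, -0.0, -0.0]
ft_force: [-5.3, -1.4, 4.2]
width: 0.0572
grip_force: 44.8
```

```bash
python3 -m pendant '[[0,0,-0.01,0],[0,0,-0.02,0],[0,0,-0.03,0],[0,0,-0.02,0]]'
python3 -m pendant '[[0.02,0.001,0,0],[0.035,0.002,0,0],[0.035,0.002,0,0],[0.035,0.002,0,0],[0.035,0.002,0,0],[0.035,0.002,0,0],[0.035,0.002,0,0],[0.016,0.001,0,0]]'
python3 -m pendant '[[0,0,0.02,0],[0,0,0.03,0],[0,0,0.03,0],[0,0,0.03,0],[0,0,0.02,0],[0,0,0.01,0],[0,0,0,0],[0,0,0,0]]'
python3 - <<'E'
from h import *
c=cam("scene"); save(c,"s1.png")
E
```

```text
time: 6.58
ee_pos: [0.5305, 0.1344, 0.1989]
eef_rot: [0.608, 0.794, 0.0, -0.0]
ft_force: [1.7, 0.8, -6.0]
width: 0.057
grip_force: 44.7
time: 7.25
ee_pos: [0.4769, 0.3801, 0.197]
eef_rot: [0.606, 0.796, 0.0, -0.001]
ft_force: [-1.4, 0.1, -6.8]
width: 0.0568
grip_force: 44.7
time: 7.92
ee_pos: [0.4801, 0.3755, 0.0576]
eef_rot: [0.608, 0.794, -0.0, -0.0]
ft_force: [-0.2, 0.7, -5.8]
width: 0.0569
grip_force: 44.7
```

View pics/s1.png

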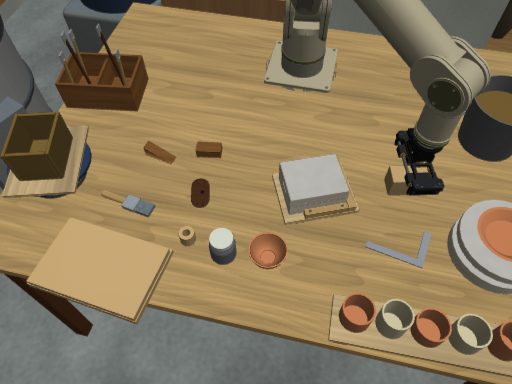

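The scene shows the brick held over clear bench at px (400,180), short of the square, and the mould shut. Lowering now.

```bash
python3 -m pendant '[[0,0,0.01,0],[0,0,0.008,0],[0,0,0.004,0],[0,0,0.003,0],[0,0,0.002,0],[0,0,0,0],[0,0,0,0]]'
python3 -m pendant '[[0,0,0.001,0],[0,0,0.001,0],[0,0,0.001,0],[0,0,0,0],[0,0,0,0]]'
```

```text
time: 8.55
ee_pos: [0.4801, 0.3754, 0.0301]
eef_rot: [0.608, 0.794, 0.0, 0.0]
ft_force: [-0.3, 0.1, -7.0]
width: 0.0571
grip_force: 44.7
time: 8.97
ee_pos: [0.4802, 0.3755, 0.0283]
eef_rot: [0.608, 0.794, 0.0, 0.0]
ft_force: [-2.6, -4.5, 6.3]
width: 0.057
grip_force: 44.7
```

```bash
python3 -m pendant '[[0,0,0,0],[0,0,0,0],[0,0,0,0],[0,0,0,0],[0,0,0,0]]' 1
python3 -m pendant '[[0,0,-0.02,0],[0,0,-0.04,0],[0,0,-0.04,0],[0,0,-0.04,0],[0,0,-0.04,0],[0,0,-0.04,0],[0,0,0,0]]'
python3 -m pendant '[[-0.038,-0.001,0,0],[-0.038,-0.001,0,0],[-0.038,-0.001,0,0],[-0.038,-0.001,0,0],[-0.038,-0.001,0,0],[-0.038,-0.001,0,0],[-0.038,-0.001,0,0],[-0.038,-0.001,0,0]]'
python3 -m pendant '[[-0.038,0,0,0],[-0.038,0,0,0],[-0.038,0,0,0],[0,0,0,-0.1],[0,0,0,-0.04],[0,0,0,0],[0,0,0,0]]'
cat > m.py <<'E'
from h import *
from scipy.optimize import least_squares
def mould(c,name):
    m=max(r.outline_of("mould_top",name),key=lambda d:d["score"])["mask"].astype(np.uint8)
    k=cv2.convexHull(np.argwhere(m)[:,::-1].astype(np.int32)).astype(np.float32)
    P=np.array([[sx*.08,sy*.065,z] for sx in(-1,1) for sy in(-1,1) for z in (.055,.089)])
    H=m.shape
    full=np.zeros(H,np.uint8); cv2.fillConvexPoly(full,k.astype(np.int32),1)
    cont=k[:,0,:]
    # dense hull contour
    pts=np.concatenate([np.linspace(cont[i],cont[(i+1)%len(cont)],max(2,int(np.linalg.norm(cont[i]-cont[(i+1)%len(cont)])/2))) for i in range(len(cont))])
    def f(x):
        a=x[2]; Q=P.copy(); Q[:,0]=x[0]+np.cos(a)*P[:,0]-np.sin(a)*P[:,1]; Q[:,1]=x[1]+np.sin(a)*P[:,0]+np.cos(a)*P[:,1]
        h=cv2.convexHull(np.array([proj(c,q) for q in Q],np.float32))
        return [cv2.pointPolygonTest(h,(float(p[0]),float(p[1])),True) for p in pts]
    s=least_squares(f,[.544,.12,np.radians(113)],loss="soft_l1",diff_step=1e-3)
    return s.x,np.sqrt(np.mean(np.square(f(s.x))))
E
python3 - <<'E'
from m import *
for n in ("wrist","top"):
    c=cam(n); save(c,"m_%s.png"%n); x,e=mould(c,n)
    a=x[2]; print(n,x.round(4),np.degrees(a).round(1),"px",e.round(2),"slot",(x[:2]-.08*np.array([np.cos(a),np.sin(a)])).round(4))
b=r.outline_of("brick","top")[0]; print(b["score"],ray(c,b["bbox"][:2],.064).round(3))
E
```

```text
time: 9.38
ee_pos: [0.4802, 0.3755, 0.0272]
eef_rot: [0.608, 0.794, 0.0, 0.0]
ft_force: [-0.1, 0.6, -1.9]
width: 0.0817
grip_force: 0.0
time: 9.97
ee_pos: [0.4816, 0.3779, 0.2555]
eef_rot: [0.608, 0.794, 0.005, 0.001]
ft_force: [0.2, 0.5, 1.5]
width: 0.0874
grip_force: 0.0
time: 10.63
ee_pos: [0.5518, 0.0779, 0.2471]
eef_rot: [0.608, 0.794, 0.0, 0.0]
ft_force: [0.6, 0.1, 1.0]
width: 0.0872
grip_force: 0.0
time: 11.22
ee_pos: [0.5813, -0.0299, 0.2469]
eef_rot: [0.551, 0.834, 0.0, -0.0]
ft_force: [-0.4, 0.5, 0.3]
width: 0.087
grip_force: 0.0
wrist [0.5453 0.1201 1.9935] 114.2 px 19.96 slot [0.5781 0.0471]
top [0.5439 0.1192 1.9897] 114.0 px 0.23 slot [0.5765 0.0461]
0.93 [0.475 0.373 0.064]
```

View pics/m_wrist.png

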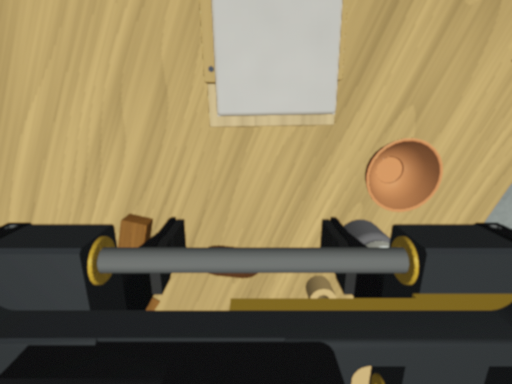

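The wrist view shows the mould's slotted edge at px (217,114)-(336,111), with the board strip in front of it. The top view fit is good to 0.23 px, giving the slot at (0.5765, 0.0462) and yaw 114°. Next I'll fetch the wedge.

```bash
python3 - <<'E'
from h import *
c=cam("wrist"); print([ray(c,p,.089).round(4) for p in ((217,114),(336,111))])
E
python3 -m pendant '[[0,0,0,0.119],[0,0,0,0.119],[0,0,0,0.119],[0,0,0,0.119],[0,0,0,0.119],[-0.038,-0.0015,0,0],[-0.038,-0.0015,0,0],[-0.038,-0.0015,0,0]]' 1 25
python3 -m pendant '[[-0.038,-0.0015,0,0],[-0.038,-0.0015,0,0],[-0.038,-0.0015,0,0],[-0.038,-0.0015,0,0],[-0.038,-0.0015,0.02,0],[-0.038,-0.0015,0.03,0],[0,0,0.03,0],[0,0,0.03,0]]'
python3 -m pendant '[[0,0,0.03,0],[0,0,0.02,0],[0,0,0,0],[0,0,0,0]]'
```

```text
[array([0.5193, 0.0223, 0.089 ]), array([0.6369, 0.076 , 0.089 ])]
time: 12.18
ee_pos: [0.555, -0.1419, 0.2472]
eef_rot: [0.771, 0.637, 0.0, 0.0]
ft_force: [1.7, -0.7, 0.1]
width: 0.0872
grip_force: 0.0
time: 12.85
ee_pos: [0.5035, -0.3599, 0.1407]
eef_rot: [0.773, 0.635, -0.0, 0.001]
ft_force: [0.8, -0.4, 0.6]
width: 0.0867
grip_force: 0.0
time: 13.18
ee_pos: [0.5044, -0.3568, 0.0915]
eef_rot: [0.771, 0.637, -0.0, -0.001]
ft_force: [0.7, -0.2, 1.5]
width: 0.0871
grip_force: 0.0
```

```bash
python3 -m pendant '[[-0.0095,-0.0005,0,0],[0,0,0.025,0],[0,0,0.025,0],[0,0,0.015,0],[0,0,0.008,0],[0,0,0.0045,0],[0,0,0,0],[0,0,0,0]]'
python3 -m pendant '[[0,0,0,0],[0,0,0,0],[0,0,0,0],[0,0,0,0],[0,0,0,0],[0,0,0,0],[0,0,0,0],[0,0,0,0]]' 0 25
```

```text
time: 13.85
ee_pos: [0.5031, -0.3672, 0.0159]
eef_rot: [0.771, 0.636, 0.0, 0.001]
ft_force: [0.5, -0.2, 0.5]
width: 0.0869
grip_force: 0.0
time: 14.52
ee_pos: [0.5024, -0.3664, 0.0144]
eef_rot: [0.771, 0.636, -0.0, 0.0]
ft_force: [0.6, -0.2, 0.2]
width: 0.0419
grip_force: 0.0
```

```bash
python3 -m pendant '[[0,0,0,0],[0,0,0,0],[0,0,0,0],[0,0,0,0],[0,0,0,0]]' 0 25
python3 -m pendant '[[0,0,-0.02,0],[0,0,-0.03,0],[0,0,-0.03,0],[0,0,-0.03,0],[0,0,0,0],[0,0,0,0]]'
python3 - <<'E'
from h import *
c=cam("wrist"); s=r.read_state(); save(c,"g.png")
T=R.from_quat(s["eef_rot"]); 
for d in r.outline_of("wedge","wrist")[:2]:
    p=np.argwhere(d["mask"])[:,::-1]; print(d["score"],d["bbox"])
    v=p[:,1].min(); row=p[p[:,1]<=v+1]; u=row[:,0].mean()
    P=ray(c,(u,v-.5),s["ee_pos"][2]-.0144+.003); print(u,v,"tip in tool",T.inv().apply(P-s["ee_pos"]).round(4))
E
```

```text
time: 14.93
ee_pos: [0.5024, -0.3664, 0.0143]
eef_rot: [0.771, 0.636, -0.0, 0.0]
ft_force: [-0.7, 0.1, 0.9]
width: 0.0296
grip_force: 25.0
time: 15.43
ee_pos: [0.5033, -0.367, 0.1263]
eef_rot: [0.771, 0.636, 0.0, 0.002]
ft_force: [-0.0, 0.8, -1.2]
width: 0.0298
grip_force: 25.0
0.82 [254.6, 215.3, 59.2, 173.7]
254.87272727272727 130 tip in tool [0.0653 0.0043 0.0114]
```

View pics/g.png

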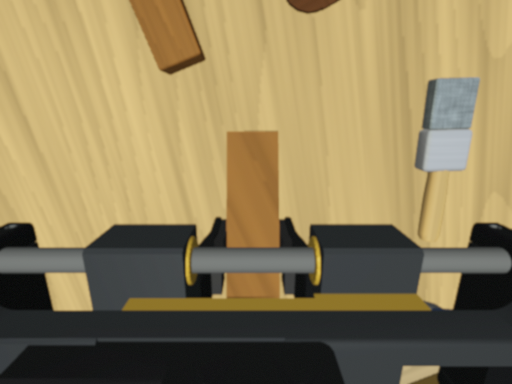

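The wedge is square and centred in the jaws (px 227-279), with its tip at row 130, which is 65 mm ahead of the TCP as expected. I'll carry it to the mould.

```bash
python3 -m pendant '[[0.038,0.005,0,0],[0.038,0.005,0,0],[0.038,0.005,0,0],[0.038,0.005,0,0],[0.038,0.005,0,0],[0.038,0.005,0,0],[0.038,0.005,0,0],[0.038,0.005,0,0]]' 0 40
python3 -m pendant '[[0.038,0.0055,0,0],[0,0,0,-0.122],[0,0,0,-0.122],[0,0,0,-0.122],[0,0,0,-0.122],[0,0,0,-0.122],[0,0,0,0],[0,0,0,0]]'
cat > p.py <<'E'
from h import *
s=r.read_state(); x=R.from_quat(s["eef_rot"]).as_matrix(); yaw=np.degrees(np.arctan2(x[1,0],x[0,0]))
a=np.radians(114.1); d=np.array([np.cos(a),np.sin(a)]); n=np.array([-d[1],d[0]])
tip=s["ee_pos"]+x@[.065,0,.0143]; e=tip[:2]-[.577,.0468]
print("yaw",yaw.round(2),"tip in slot x %.4f y %.4f z %.4f"%(e@d,e@n,tip[2]-.055),"F slot",(s["ft_force"][:2]@d).round(1),s["ft_force"][2].round(1),"ee",s["ee_pos"].round(4),s["grip_force"])
E
python3 p.py
```

```text
time: 16.2
ee_pos: [0.5988, -0.0737, 0.1228]
eef_rot: [0.771, 0.636, -0.001, -0.001]
ft_force: [1.2, -0.5, -0.7]
width: 0.0296
grip_force: 40.0
time: 16.87
ee_pos: [0.6113, -0.0393, 0.123]
eef_rot: [0.546, 0.838, -0.0, -0.001]
ft_force: [-0.4, -0.4, -0.5]
width: 0.0296
grip_force: 40.0
yaw 113.79 tip in slot x -0.0276 y 0.0035 z 0.0538 F slot -0.2 -0.5 ee [ 0.6113 -0.0393  0.123 ] 39.999126037582755
```

```bash
python3 -m pendant '[[0,0.0035,0.01,-0.005],[0,0,0.015,0],[0,0,0.013,0],[0,0,0.009,0],[0,0,0.0045,0],[0,0,0,0],[0,0,0,0]]'
python3 p.py
python3 - <<'E'
from h import *
c=cam("wrist"); a=c["img"][:,:,::-1][0:300,100:420]; s=cam("scene")["img"][130:250,230:370,::-1]
cv2.imwrite("pics/ap.png",np.hstack([cv2.resize(a,(400,375)),cv2.resize(s,(400,375),interpolation=cv2.INTER_CUBIC)]))
o=r.outline_of("wedge","wrist")[0]; print(o["bbox"],o["score"])
E
```

```text
time: 17.45
ee_pos: [0.6152, -0.0378, 0.0729]
eef_rot: [0.543, 0.84, 0.0, -0.0]
ft_force: [0.2, 0.3, -0.9]
width: 0.0298
grip_force: 40.0
yaw 114.27 tip in slot x -0.0278 y -0.0002 z 0.0036 F slot 0.2 -0.9 ee [ 0.6152 -0.0378  0.0729] 39.99990253709257
[253.5, 215.7, 59.7, 169.3] 0.94
```

View pics/ap.png

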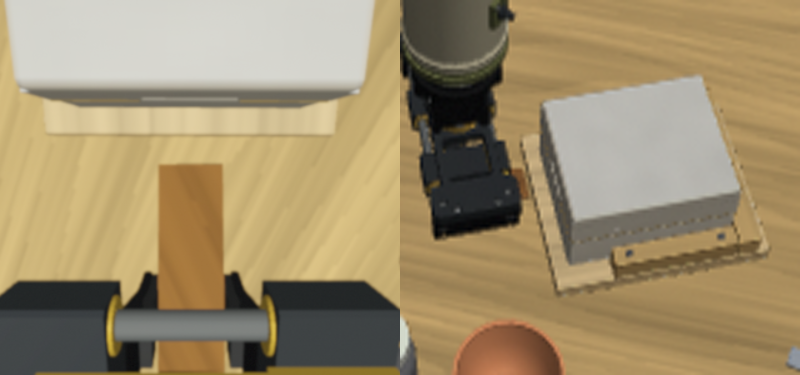

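The slot mouth shows as a grey line at crop px 142-237 and the wedge spans 160-223, so they are laterally aligned. Lowering a touch and sliding in.

```bash
python3 -m pendant '[[0,0,0.001,0],[0.008,0,0,0],[0.008,0,0,0],[0.006,0,0,0],[0.003,0,0,0],[0,0,0,0],[0,0,0,0]]'
python3 p.py
python3 -m pendant '[[0.003,0,0,0],[0.003,0,0,0],[0.002,0,0,0],[0.001,0,0,0],[0,0,0,0],[0,0,0,0]]'
python3 p.py
```

```text
time: 18.18
ee_pos: [0.6049, -0.0149, 0.072]
eef_rot: [0.542, 0.84, -0.0, 0.0]
ft_force: [0.1, -0.8, -0.8]
width: 0.0299
grip_force: 40.0
yaw 114.33 tip in slot x -0.0027 y 0.0000 z 0.0027 F slot -0.7 -0.8 ee [ 0.6049 -0.0149  0.072 ] 39.99986574053764
time: 18.68
ee_pos: [0.6012, -0.0069, 0.0719]
eef_rot: [0.542, 0.84, -0.0, 0.0]
ft_force: [0.2, 0.0, -0.2]
width: 0.0296
grip_force: 40.0
yaw 114.3 tip in slot x 0.0061 y 0.0001 z 0.0025 F slot -0.0 -0.2 ee [ 0.6012 -0.0069  0.0719] 39.99985534697771
```

```bash
python3 -m pendant '[[0,0,0.001,0],[0,0,0.001,0],[0,0,0,0],[0,0,0,0]]'
python3 p.py
python3 -m pendant '[[0,0,0.0005,0],[0,0,0.0005,0],[0,0,0,0],[0,0,0,0]]'
python3 p.py
```

```text
time: 19.02
ee_pos: [0.6011, -0.007, 0.0697]
eef_rot: [0.543, 0.84, -0.0, -0.0]
ft_force: [0.1, 0.4, 0.8]
width: 0.0297
grip_force: 40.0
yaw 114.29 tip in slot x 0.0061 y 0.0002 z 0.0004 F slot 0.4 0.8 ee [ 0.6011 -0.007   0.0697] 40.00000045169145
time: 19.35
ee_pos: [0.6013, -0.0069, 0.0691]
eef_rot: [0.543, 0.84, 0.0, 0.0]
ft_force: [-0.7, -0.5, 2.6]
width: 0.0299
grip_force: 40.0
yaw 114.29 tip in slot x 0.0060 y -0.0000 z -0.0002 F slot -0.1 2.6 ee [ 0.6013 -0.0069  0.0691] 40.00053605530411
```

On the floor. Pushing now, watching where the resistance begins.

```bash
python3 -m pendant '[[0.002,0,0,0],[0.002,0,0,0],[0.001,0,0,0],[0,0,0,0]]' >/dev/null; python3 p.py
python3 -m pendant '[[0.002,0,0,0],[0,0,0,0]]' >/dev/null; python3 p.py
python3 -m pendant '[[0.002,0,0,0],[0,0,0,0]]' >/dev/null; python3 p.py
python3 -m pendant '[[0.002,0,0,0],[0,0,0,0]]' >/dev/null; python3 p.py
python3 -m pendant '[[0.002,0,0,0],[0,0,0,0]]' >/dev/null; python3 p.py
python3 -m pendant '[[0.002,0,0,0],[0,0,0,0]]' >/dev/null; python3 p.py
```

```text
yaw 114.32 tip in slot x 0.0114 y -0.0001 z -0.0003 F slot -0.3 2.5 ee [ 0.5992 -0.0019  0.0691] 40.00064247753471
yaw 114.3 tip in slot x 0.0133 y -0.0001 z -0.0002 F slot -0.5 3.1 ee [ 5.984e-01 -3.000e-04  6.910e-02] 40.0007935333997
yaw 114.3 tip in slot x 0.0152 y -0.0000 z -0.0003 F slot -0.7 4.3 ee [0.5976 0.0014 0.069 ] 40.00106439460069
yaw 114.27 tip in slot x 0.0165 y -0.0000 z -0.0003 F slot -4.1 4.3 ee [0.597  0.0026 0.0691] 40.001142751425505
yaw 114.25 tip in slot x 0.0181 y 0.0000 z -0.0003 F slot -5.3 5.5 ee [0.5963 0.0041 0.0691] 40.00115929171443
yaw 114.24 tip in slot x 0.0198 y 0.0001 z -0.0003 F slot -6.1 4.3 ee [0.5955 0.0056 0.0691] 40.00111731234938
```

```bash
python3 -m pendant '[[0.002,0,0,0],[0,0,0,0],[0.002,0,0,0],[0,0,0,0]]' >/dev/null; python3 p.py
python3 -m pendant '[[0.002,0,0,0],[0,0,0,0],[0.002,0,0,0],[0,0,0,0]]' >/dev/null; python3 p.py
python3 - <<'E'
from h import *
c=cam("wrist"); s=cam("scene"); r.outline_of
a=c["img"][0:300,100:420,::-1]; b=s["img"][140:230,255:375,::-1]
cv2.imwrite("pics/push.png",np.hstack([cv2.resize(a,(400,375)),cv2.resize(b,(400,375),interpolation=cv2.INTER_CUBIC)]))
E
```

```text
yaw 114.23 tip in slot x 0.0237 y 0.0001 z -0.0003 F slot -5.9 4.5 ee [0.5939 0.0092 0.0692] 40.00124042853713
yaw 114.23 tip in slot x 0.0277 y 0.0001 z -0.0003 F slot -6.3 5.8 ee [0.5923 0.0128 0.0692] 40.00115183182061
```

View pics/push.png

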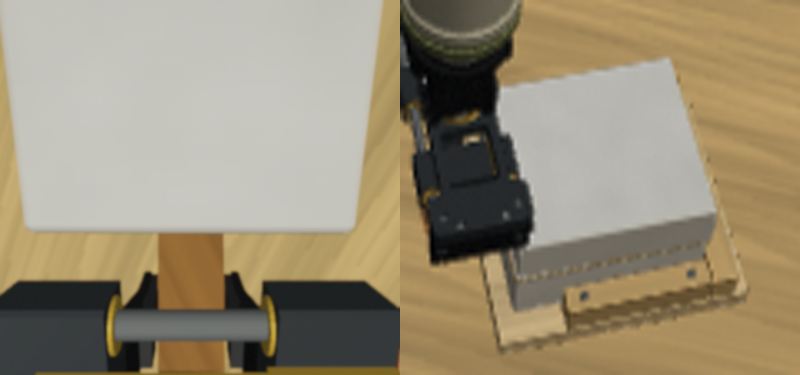

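The right crop shows the top half tipped up: the seam gap widens towards the slotted end and the far edge is still down. Two more mm, then I'll check the lift from the apparent edge width.

```bash
python3 -m pendant '[[0.001,0,0,0],[0,0,0,0],[0.001,0,0,0],[0,0,0,0],[0,0,0,0],[0,0,0,0],[0,0,0,0],[0,0,0,0]]'; python3 p.py
python3 - <<'E'
from m import *
c=cam("wrist"); m=max(r.outline_of("mould_top","wrist"),key=lambda d:d["score"])["mask"]
print("wrist mask",m.sum())
for v in range(np.where(m.any(1))[0].max()-16,np.where(m.any(1))[0].max()+1,4):
    u=np.where(m[v])[0]
    z=[zz for zz in np.arange(.08,.12,.0005) if np.linalg.norm(ray(c,(u[-1]+.5,v),zz)-ray(c,(u[0]-.5,v),zz))<.13]
    print(v,u[0],u[-1],"edge z",z[0] if z else None)
t=cam("top"); x,e=mould(t,"top"); print("top fit",x.round(4),e.round(2))
# scene: gap between silhouette fit of lip corner on the +x side visible
s=cam("scene"); b=s["img"][150:225,265:375,::-1]; cv2.imwrite("pics/fin.png",cv2.resize(b,(800,545),interpolation=cv2.INTER_CUBIC))
d=np.array([np.cos(1.991),np.sin(1.991)]); n=np.array([-d[1],d[0]]); C=np.array([.5445,.12])
for z in (.055,.060,.089,.094):
    print(z,[((proj(s,[*(C+X*d-.065*n),z])-[265,150])*800/110).round() for X in (-.08,.08)])
E
```

```text
time: 21.95
ee_pos: [0.5916, 0.0144, 0.0692]
eef_rot: [0.543, 0.84, -0.0, 0.001]
ft_force: [3.2, -6.3, 4.9]
width: 0.0298
grip_force: 40.0
yaw 114.22 tip in slot x 0.0294 y 0.0001 z -0.0003 F slot -7.1 4.9 ee [0.5916 0.0144 0.0692] 40.00118953641504Traceback (most recent call last):
  File "<stdin>", line 2, in <module>
ValueError: max() iterable argument is empty
```

```bash
python3 - <<'E'
from m import *
c=cam("wrist"); h=cv2.cvtColor(c["img"],cv2.COLOR_RGB2HSV); m=((h[...,1]<30)&(h[...,2]>150)); m[200:]=False
V=[v for v in range(200) if m[v].sum()>200]; print(V[0],V[-1])
for v in range(V[-1]-12,V[-1]+1,3):
    u=np.where(m[v])[0]
    w=lambda z:np.linalg.norm(ray(c,(u[-1]+.5,v),z)-ray(c,(u[0]-.5,v),z))-.13
    z=np.arange(.07,.12,.0005); print(v,u[0],u[-1],"edge z",z[np.argmin(np.abs([w(q) for q in z]))].round(4))
E
python3 - <<'E'
from h import *
s=cam("scene"); b=s["img"][150:225,265:375,::-1].copy(); cv2.imwrite("pics/fin.png",cv2.resize(b,(800,545),interpolation=cv2.INTER_CUBIC))
d=np.array([np.cos(1.991),np.sin(1.991)]); n=np.array([-d[1],d[0]]); C=np.array([.5445,.12])
for z in (.055,.060,.089,.094):
    print(z,[((proj(s,[*(C+X*d-.065*n),z])-[265,150])*800/110).round() for X in (-.08,.08)])
E
```

```text
0 187
175 120 383 edge z 0.089
178 120 383 edge z 0.0895
181 120 382 edge z 0.089
184 121 381 edge z 0.0885
187 126 379 edge z 0.0855
0.055 [array([176., 411.]), array([598., 340.])]
0.06 [array([176., 404.]), array([600., 333.])]
0.089 [array([181., 359.]), array([614., 287.])]
0.094 [array([182., 351.]), array([617., 279.])]
```

View pics/fin.png

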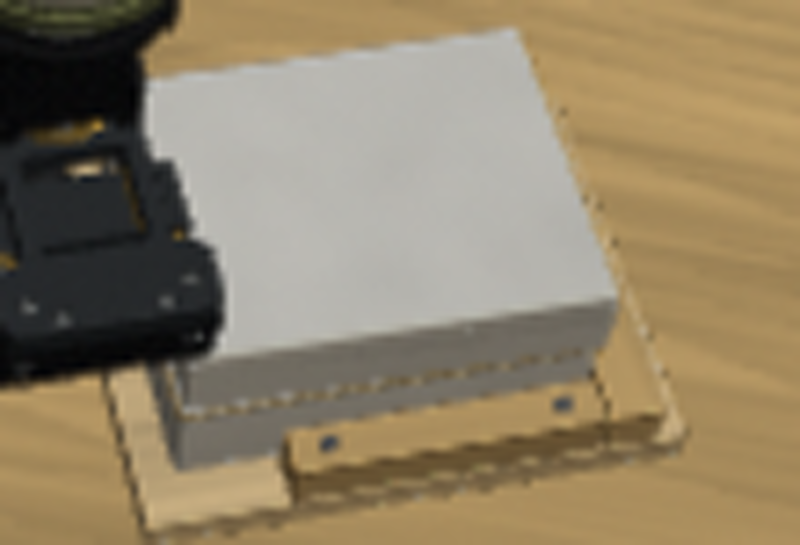

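The final view shows an open seam gap at the slotted end (crop ~(180,410)) closing towards the far end. One numeric check: the shift of the top's edge against the shut picture.

```bash
python3 - <<'E'
from h import *
A=cv2.imread("pics/s1.png",0).astype(float); c=cam("scene"); B=cv2.cvtColor(c["img"],cv2.COLOR_RGB2GRAY).astype(float)
def edge(I,u):
    v0=int(150+(355-(u*1.-290)*72/59.5*1.0)/7.27) # approx
    v0=199-(u-290)*9.9/59.5; vs=np.arange(int(v0)-7,int(v0)+7); g=-np.diff(I[vs,u]); g[g<8]=0
    i=np.argmax(g); k=slice(max(0,i-1),i+2); return (g[k]*(vs[:-1][k]+.5)).sum()/g[k].sum()
U=np.arange(298,347); D=np.array([edge(A,u)-edge(B,u) for u in U]); print(D.round(1))
ok=abs(D-np.median(D))<1.2; p=np.polyfit(U[ok],D[ok],1); print("shift px at slotted end",np.polyval(p,290).round(2),"far",np.polyval(p,349).round(2),"; 5 mm = 1.1 px")
print(r.read_state()["time"])
E
```

```text
[0.9 0.8 0.6 0.7 0.7 0.6 0.7 0.6 0.6 0.7 0.6 0.6 0.5 0.7 0.6 0.4 0.4 0.5
 0.5 0.5 0.5 0.5 0.4 0.4 0.4 0.4 0.3 0.3 0.2 0.3 0.4 0.5 0.2 0.4 0.3 0.2
 0.3 0.3 0.2 0.3 0.2 0.1 0.2 0.1 0.1 0.  0.  0.1 0. ]
shift px at slotted end 0.88 far -0.0 ; 5 mm = 1.1 px
22.2
```

The edge lift reads 4-5 mm, with the far edge unmoved. I'll push 2 mm more for margin and hand in.

```bash
python3 -m pendant '[[0.001,0,0,0],[0,0,0,0],[0.001,0,0,0],[0,0,0,0],[0,0,0,0],[0,0,0,0],[0,0,0,0],[0,0,0,0]]' >/dev/null; python3 p.py
python3 -c "
from bench import r
print(r.close_job())"
```

```text
yaw 114.21 tip in slot x 0.0313 y 0.0000 z -0.0002 F slot -7.8 4.6 ee [0.5908 0.0161 0.0692] 40.00123122241348
the job is handed in; nothing more can be done
None
```

The job is handed in: the brick is flat on the bench and let go, and the wedge is still gripped about 31 mm into the slot. I estimate the top half is up about 5 mm at the slotted edge with its far edge down, but I took no picture after the last 2 mm of push, and `close_job()` returned no verdict.

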